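Lock the polisher's spindle for a wheel change

TASK

The wheel on the polishing machine is due to be changed, so lock its spindle: take the red-headed lock pin out of the wooden block, put it in the brass bushing on the machine's nose, turn the wheel by hand until the pin drops through the spindle's cross-hole, and press the pin fully home. Let go of it, and leave the other tools and things on the bench where they are.

Things in the scene. Friction and masses are not known exactly. Their poses are not given: they have to be found in the camera images.
- polisher: green bench polishing motor, bolted down, its spindle level. Origin on the bench straight below the lock bushing's bore; z up; y along the spindle: wheel on the -y side, motor (124 mm across, terminal box on top up to 191 mm above the bench) from y = +45 mm on. Between them the nose, a round casting 52 mm across, from y = -21 to +45 mm.
- collar_centre (a point): point on the spindle's axis straight below the bushing, 115 mm above the bench, inside the nose: centre of the spindle's hidden collar, 30 mm across. Two cross-holes, each 10.5 mm wide, go right through it at right angles, so one comes under the bushing every quarter turn. Nothing outside shows where they are.
- bore_mouth (a point): centre of the top of the upright brass lock bushing on the nose, 155 mm above the bench. Bushing 28 mm across, flat top; bore 9.5 mm, countersunk mouth 18 mm across, 5 mm deep. The collar lies 25 mm below this point: a pin put in with no hole lined up stands on it, the underside of its head 49 mm above the bushing's top.
- lower_bore (a point): centre of the lower bore in the nose, 25 mm below the spindle's axis, hidden, with sprung detent balls. With a cross-hole lined up (within about 4 degrees) the pin falls by its own weight through the collar, locking the spindle, and stops on the balls, its head 8 to 15 mm above the bushing's top; pressed down it clicks past them with some 5 to 15 N, goes home and stays.
- wheel_centre (a point): centre of the dark rubber-bonded wheel, 124 mm in diameter, 20 mm thick, rim free all round, on the spindle's axis 78 mm from the bore's axis. Steel flanges 44 mm across on both faces, nut outside; 47 mm from its inner face to the nose. Turns endlessly either way with a drag of 0.1 N m and stays put. Pinch the rim from above by the flat faces; turn at most about 0.3 rad/s.
- lock_pin: lock pin standing in one of the block's three holes: steel shank 8 mm in diameter and 74 mm long with a rounded foot, then a red square head 20 x 20 mm and 28 mm high with a steel washer under it; 102 mm over all, about 50 g. Origin at the foot's lowest point, z along the pin to its head, x and y square to the head's faces. It can lean a degree or two in its hole.
- pin_seat (a point): centre of the flat underside of the lock pin's head, 74 mm above its foot; it meets the top of the bushing when the pin is home
- pin_grip (a point): middle of the lock pin's red head, 89 mm above its foot and 13 mm below its top
- pin_block: wooden tool block, fixed, 150 x 60 x 60 mm (x, y, z), origin under its centre. Three holes 50 mm deep on its centre line, at x = -45, 0 and +45 mm, holding the lock pin, the punch and the graver in any order; each stands with its foot 10 mm above the bench
- punch: dark steel punch in the block, 13 mm across its upper body, top 96 mm above its foot; origin at its foot. Leave it.
- graver: graver with a small pale wooden mushroom handle 26 mm across in the block, top 102 mm above its foot; origin at its foot. Leave it.
- spanner: spanner lying in front of the machine. Leave it.
- spare_wheel: spare brown wheel lying flat, 100 mm across, 16 mm thick. Leave it.
- compound_jar: small jar with a blue cap, 52 mm across, 55 mm high. Leave it.
- file: flat file with an orange handle, lying. Leave it.
- spectacle_frame: blue spectacle frame lying folded. Leave it.
- steel_block: bright steel bench block, 70 x 70 x 25 mm. Leave it.

How it is judged:
By the outcome, as a careful person would: the job done as asked, in the order asked, and still so for the second after the job is handed in, with the robot touching nothing.
It also fails if it takes over 70 s, if anything falls off the work surface, if the arm or the gripper's body presses on something with over 40 N, if the wrist force passes 120 N, or if a joint passes its speed limit or range.

ROBOT

A 7-joint arm with a two-finger parallel gripper is mounted at the origin on the work surface. World frame = base frame: x ahead of the robot, y to its left, z up, the work surface at z = 0. Lengths are in m, angles in degrees, forces in N, time in s.
With the tool pointing down it reaches from about 0.4 to 0.9 m from the base axis. Payload 5.5 kg.
Tool frame: the origin (TCP) lies between the finger pads; the fingertips stand 11 mm ahead of it and the grasp point (between the pads) lies 8 mm behind it; z points along the fingers, y is the line along which they close (so a half turn about z gives the same grasp; the last joint's range is limited). The gripper opens to 92 mm and grips with 3 to 60 N. Pads are 19 mm wide; open, the fingers measure 130 mm over their backs; the gripper's body (75 mm by 190 mm) begins 47 mm behind the grasp point.
Start: joints at [83.434, 28.699, -24.465, 88.831, 12.651, 65.22, -12.049], TCP at [0.24, -0.604, 0.238] pointing down, gripper open.
Joint ranges: [-164.97, 164.97], [-17.58, 116.51], [-87.97, 89.64], [11.32, 138.91], [-80.73, 260.73], [10.89, 115.49], [-147.41, 147.41]. Speed limits (degrees/s): [147.25, 147.25, 180, 180, 180, 180, 180].

INTERFACE

Orientations are given as a 3x3 rotation matrix whose columns are the frame's x, y, z axes.
In Python, from bench import get_obs, camera, close_job, spot_in, place_of gives the robot as it stands.
- The arm moves only by the shell command python3 -m inch 'ROWS' [FORCE]. ROWS is text: rows parted by semicolons, each of 7 numbers parted by spaces: the turn, a rotation vector about the tool's x, y, z in rad, then the shift along the tool's x, y, z in m, then the finger opening in m, from 0 to 0.0918. In form: wx wy wz tx ty tz grip; .... A call has 1 to 10 rows; each row is the pose to reach, as a shift and turn from the pose commanded when the call began, along the tool's axes at that moment; what a row does not reach only later rows make up. A row lasts 1/12 s, in which the tool goes at most 41.7 mm and 7.16 degrees, less where a joint would pass 70% of its speed; a pose out of reach is approached as far as the arm can. A call with a gripper value outside its range is refused whole. The fingers move at their own pace and stop on an object; FORCE is the grip in N (left out, the last holds). Time passes only in rows, so rows that repeat a pose let the fingers close. It gives the time, the measured TCP pose, the force, the opening and the grip force at its end, in the units of the state.
- get_obs(): the state, without advancing time (a new reading comes with each control period).
- camera(name): name is "scene" or "top" or "wrist"; returns a dict with "frame" (384x512x3 uint8, red, green, blue), "z_map" (384x512 float32, m along the optical axis (not along the pixel's ray), 0 where there is no reading), "K" (3x3 intrinsics, pixels), "rvec" (rotation vector, rad) and "tvec" (3), from world to camera coordinates, as OpenCV has them; the wrist camera has in their place "tool_from_camera" (4x4, takes a point from camera to tool coordinates, whose origin is the TCP and whose axes are the flange's). Camera axes: x right, y down, z forward; pixel columns grow to the right and rows downward; lengths in m; the calibration is good to about 2 mm. A picture is of the moment at which its call begins: read the wrist's pose just before it.
- close_job(): hands the job in; it is judged then, once.
Trained networks look in the newest picture that a camera, given by its name, has taken for a name from the list of things; names that differ only in an ending like _2 or _b are one class to them, and where a whole thing is asked for, a point or a joint stands for the part that bears it (a point fixed in the world has none). Each returns a list of dicts, best first, with "conf" (0 to 1); they miss things now and then, are a little off and sometimes report something else, mostly with a low value. They report only what shows in the picture. A call takes as long as a camera call.
- spot_in(target, camera): "xy" ([column, row] in pixels, amid what is visible of it).
- place_of(target, camera): "xy" ([column, row] in pixels: a listed point, or the origin of a listed thing).
The state is a dict: "t": time; "qpos": joint angles; "joint_velocities": joint speeds; "joint_torque": joint torques, N m; "position": TCP position; "ee_rot": TCP orientation; "ft_force": force on the tool from outside, world axes, zero at the start; "torque": the same for the moment, N m; "gripper_width": finger opening in m; "finger_force": force on a finger pad.
Only numpy, scipy, OpenCV 4.12 (cv2) and the standard library are available. Lean on these libraries where they do the work, as an engineer would, in place of code of your own. Each camera call takes 0.05 s, during which the arm holds its last target. There are 200 camera calls.

## Working session

There is one attempt and no reset: what is moved stays moved. The work goes in short steps, Python scripts to look and compute and a shell command to move; the robot and the scene stay as the last step left them, time stands still between calls to the robot, and variables do not carry over. Pictures are saved under pics/ and viewed, at most 10 in all, crops included, and the job is handed in when it is done.

```bash
mkdir -p pics; ls; cat > h.py <<'E'
import numpy as np, cv2
from bench import *
def ray(c,uv,z=None,depth=None):
    K=c["K"]; d=np.linalg.inv(K)@[uv[0],uv[1],1]
    if "rvec" in c:
        R=cv2.Rodrigues(np.array(c["rvec"],float))[0]; t=np.array(c["tvec"],float).ravel()
        o=-R.T@t; w=R.T@d
    else:
        s=c["obs"]; T=np.array(c["tool_from_camera"]); R=np.array(s["ee_rot"])
        o=np.array(s["position"])+R@T[:3,3]; w=R@T[:3,:3]@d
    return o+w*((z-o[2])/w[2] if z is not None else depth)
def cam(n,f=None):
    s=get_obs(); c=camera(n); c["obs"]=s
    if f: cv2.imwrite("pics/"+f,cv2.cvtColor(c["frame"],cv2.COLOR_RGB2BGR))
    return c
E
python3 - <<'E'
from h import *
np.set_printoptions(precision=4,suppress=True)
s=get_obs(); print(s["t"],s["position"],np.array(s["ee_rot"]))
a=cam("scene","s1.png"); b=cam("top","t1.png")
im=np.hstack([cv2.imread("pics/s1.png"),cv2.imread("pics/t1.png")]); cv2.imwrite("pics/st.png",cv2.resize(im,(800,300)))
Z={"bore_mouth":.155,"wheel_centre":.115,"pin_grip":.099,"pin_seat":.084,"polisher":0,"pin_block":0,"punch":.01,"graver":.01,"lock_pin":.01}
for n,z in Z.items():
  for cn,c in(("scene",a),("top",b)):
    for r in place_of(n,cn)[:2]: print(n,cn,round(r["conf"],2),np.round(r["xy"],1),ray(c,r["xy"],z=z))
E
```

```text
pics
0.0 [ 0.2394 -0.6036  0.2367] [[ 0.9295  0.3689 -0.0007]
 [ 0.3689 -0.9295  0.0018]
 [ 0.     -0.0019 -1.    ]]
bore_mouth scene 0.94 [291.7 184.8] [0.5555 0.0932 0.155 ]
bore_mouth top 0.94 [231.9 192.8] [0.5497 0.0915 0.155 ]
bore_mouth top 0.35 [127.2 190.8] [0.5042 0.3905 0.155 ]
wheel_centre scene 0.85 [267.7 179.2] [0.5408 0.0113 0.115 ]
wheel_centre top 0.72 [257.9 200.1] [0.5484 0.0156 0.115 ]
wheel_centre top 0.5 [350.5 227.7] [ 0.5134 -0.2667  0.115 ]
pin_grip scene 0.5 [178.4 160.2] [ 0.576  -0.2865  0.099 ]
pin_grip scene 0.44 [289.2 199.4] [0.5733 0.0956 0.099 ]
pin_grip top 0.71 [351.4 231.3] [ 0.5055 -0.2743  0.099 ]
pin_grip top 0.51 [352.8 226.5] [ 0.5204 -0.2767  0.099 ]
pin_seat scene 0.49 [179.  158.3] [ 0.5601 -0.2963  0.084 ]
pin_seat top 0.62 [362.7 209.8] [ 0.5785 -0.304   0.084 ]
polisher scene 0.94 [289.9 212.8] [0.564  0.1008 0.    ]
pin_block scene 0.68 [191.3 164.1] [ 0.5178 -0.2879  0.    ]
pin_block top 0.58 [350.1 228.7] [ 0.5262 -0.2922  0.    ]
punch scene 0.51 [200.3 155.5] [ 0.4781 -0.2714  0.01  ]
punch top 0.39 [344.3 241.1] [ 0.4821 -0.2764  0.01  ]
punch top 0.29 [351.5 230.7] [ 0.5191 -0.2952  0.01  ]
graver scene 0.57 [190.1 163.3] [ 0.522  -0.2886  0.01  ]
graver scene 0.5 [189.6 228.1] [ 0.7439 -0.1707  0.01  ]
graver top 0.54 [349.2 227.5] [ 0.5281 -0.2866  0.01  ]
graver top 0.19 [347.4 239.8] [ 0.4879 -0.2857  0.01  ]
lock_pin scene 0.66 [271.  179.6] [ 0.4747 -0.0025  0.01  ]
lock_pin scene 0.5 [180.9 172.2] [ 0.5674 -0.2999  0.01  ]
lock_pin top 0.5 [348.2 228.9] [ 0.5231 -0.284   0.01  ]
lock_pin top 0.46 [353.8 215. ] [ 0.5712 -0.2965  0.01  ]
```

View pics/s1.png

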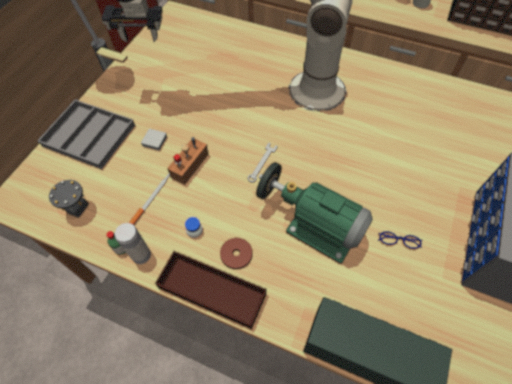

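View pics/t1.png

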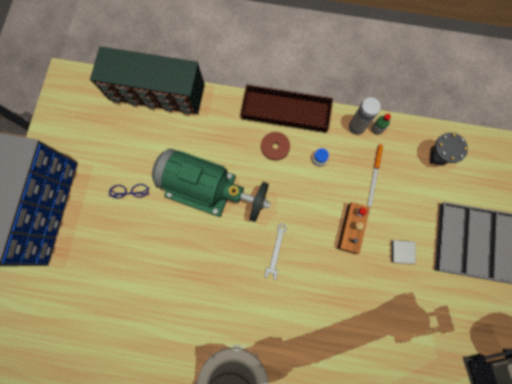

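The scene shows the block at (188,160) with the red head at its far-left end (178,158). In the top view the red head is at (363,211), the bushing at (232,192) and the wheel at (260,200). I'm heading above the block.

```bash
python3 -m inch '0 0 0.1 0.04 -0.018 -0.03 0.09; 0 0 0.2 0.08 -0.036 -0.06 0.09; 0 0 0.3 0.117 -0.054 -0.06 0.09; 0 0 0.4 0.155 -0.071 -0.06 0.09; 0 0 0.5 0.193 -0.089 -0.06 0.09; 0 0 0.6 0.231 -0.107 -0.06 0.09; 0 0 0.6 0.269 -0.124 -0.06 0.09; 0 0 0.6 0.307 -0.142 -0.06 0.09; 0 0 0.6 0.345 -0.159 -0.06 0.09; 0 0 0.6 0.382 -0.176 -0.06 0.09'
cat > l.py <<'E'
import sys
from h import *
np.set_printoptions(precision=4,suppress=True)
c=cam("wrist",sys.argv[1]); s=c["obs"]
print(s["t"],s["position"],np.array(s["ee_rot"]),s["ft_force"])
for a in sys.argv[2:]:
    n,z=a.split("=")
    for r in place_of(n,"wrist")[:2]: print(n,round(r["conf"],2),np.round(r["xy"],1),ray(c,r["xy"],z=float(z)))
E
python3 l.py w1.png pin_grip=.099 pin_seat=.084 lock_pin=.01 punch=.01 graver=.01 pin_block=0
```

```text
t: 1.83
position: [0.5175, -0.3122, 0.2981]
ee_rot: [[0.975, -0.221, 0.0], [-0.221, -0.975, -0.001], [0.001, 0.001, -1.0]]
ft_force: [0.9, -0.5, 0.1]
gripper_width: 0.0899
finger_force: 0.0
1.8333 [ 0.5175 -0.3122  0.2981] [[ 0.9754 -0.2205  0.0004]
 [-0.2205 -0.9754 -0.0006]
 [ 0.0006  0.0005 -1.    ]] [ 0.9107 -0.4761  0.0697]
pin_seat 0.73 [236.  133.6] [ 0.5724 -0.2973  0.084 ]
lock_pin 0.7 [239.1 129.9] [ 0.5732 -0.2964  0.01  ]
punch 0.51 [251.8 193.4] [ 0.4809 -0.2929  0.01  ]
graver 0.86 [243.9 163.8] [ 0.5259 -0.2918  0.01  ]
pin_block 0.55 [243.8 165.4] [ 0.5222 -0.2903  0.    ]
```

View pics/w1.png

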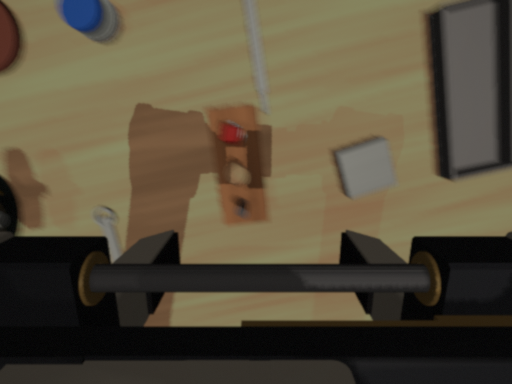

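The wrist view shows the red head at (232,133), graver at (240,173) and punch at (242,206). I'm going closer to get the head's yaw.

```bash
python3 -m inch '0 0 0 0 -0.015 0.04 0.09; 0 0 0 0 -0.027 0.08 0.09; 0 0 0 0 -0.027 0.08 0.09; 0 0 0 0 -0.027 0.08 0.09'
python3 l.py w2.png pin_grip=.099 pin_seat=.084 graver=.01
python3 - <<'E'
from h import *
im=cv2.imread("pics/w2.png"); cv2.imwrite("pics/w2c.png",cv2.resize(im[20:250,130:390],None,fx=2.5,fy=2.5,interpolation=cv2.INTER_CUBIC))
m=cv2.inRange(cv2.cvtColor(im,cv2.COLOR_BGR2HSV),(0,150,100),(8,255,255))|cv2.inRange(cv2.cvtColor(im,cv2.COLOR_BGR2HSV),(172,150,100),(180,255,255))
for k in cv2.findContours(m,0,2)[0]:
    if cv2.contourArea(k)>60: print(cv2.minAreaRect(k))
E
```

```text
t: 2.52
position: [0.52, -0.2877, 0.216]
ee_rot: [[0.975, -0.221, -0.005], [-0.221, -0.975, 0.002], [-0.005, -0.001, -1.0]]
ft_force: [-0.6, -0.5, 1.8]
gripper_width: 0.0899
finger_force: 0.0
2.5167 [ 0.52   -0.2877  0.216 ] [[ 0.9752 -0.2212 -0.0049]
 [-0.2212 -0.9752  0.0023]
 [-0.0053 -0.0012 -1.    ]] [-0.6311 -0.5408  1.7565]
pin_grip 0.68 [255.  139.9] [ 0.5696 -0.2952  0.099 ]
pin_grip 0.67 [258.9 170.9] [ 0.543  -0.2926  0.099 ]
pin_seat 0.58 [254.5 136.4] [ 0.5715 -0.295   0.084 ]
graver 0.66 [261.8 171.9] [ 0.525  -0.2917  0.01  ]
((258.1299743652344, 138.58998107910156), (23.90021324157715, 24.0416316986084), 8.130102157592773)
```

View pics/w2c.png

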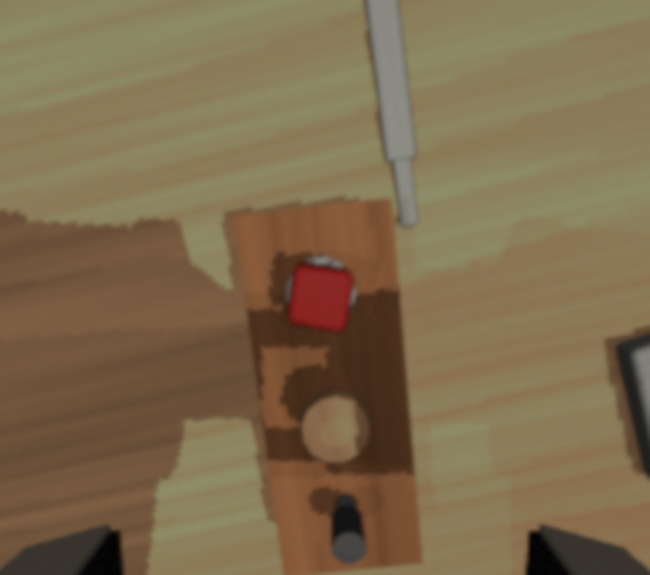

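The head sits at (258,139) in the full frame, turned about 8° clockwise in the image.

```bash
cat > d.py <<'E'
import sys
from h import *
np.set_printoptions(precision=4,suppress=True)
s=get_obs(); g=np.array([float(v) for v in sys.argv[1:4]]); R=np.array(s["ee_rot"])
print(s["t"],"tool shift",R.T@(g-s["position"]))
E
python3 - <<'E'
from h import *
c=cam("wrist"); print(ray(c,(258.1,138.6),z=.112)); print(c["z_map"][138,258], ray(c,(258.1,138.6),depth=c["z_map"][138,258]))
E
python3 d.py 0.569 -0.297 0.100
```

```text
[ 0.57512474 -0.30078425  0.112     ]
0.25156063 [ 0.57505556 -0.30076665  0.1110016 ]
2.7667 tool shift [ 0.0457 -0.0029  0.1204]
```

```bash
python3 - <<'E'
from h import *
c=cam("wrist","w3.png"); im=cv2.imread("pics/w3.png"); h=cv2.cvtColor(im,cv2.COLOR_BGR2HSV)
m=cv2.inRange(h,(0,150,100),(8,255,255))|cv2.inRange(h,(172,150,100),(180,255,255))
for k in cv2.findContours(m,0,2)[0]:
    if cv2.contourArea(k)>60: r=cv2.minAreaRect(k); print(r,ray(c,r[0],z=.112))
s=get_obs(); R=np.array(s["ee_rot"]); g=ray(c,r[0],z=.112); g[2]=.1; print(s["position"],R,R.T@(g-s["position"]))
E
```

```text
((256.015380859375, 144.37693786621094), (22.450286865234375, 21.582042694091797), 7.125016689300537) [ 0.5708969  -0.29774162  0.112     ]
[ 0.52325177 -0.28897466  0.21990454] [[ 0.97508808 -0.22179785  0.0029911 ]
 [-0.22179183 -0.97509152 -0.00221784]
 [ 0.00340851  0.00149919 -0.99999307]] [ 0.04799395 -0.00219876  0.12006566]
```

```bash
python3 -m inch '0 0 0.06 0.025 -0.001 0.03 0.07; 0 0 0.13 0.048 -0.002 0.05 0.06; 0 0 0.13 0.048 -0.002 0.08 0.05; 0 0 0.13 0.048 -0.002 0.105 0.05; 0 0 0.13 0.048 -0.002 0.12 0.05; 0 0 0.13 0.048 -0.002 0.12 0.05'  40
python3 -m inch '0 0 0 0 0 0 0.012; 0 0 0 0 0 0 0.012; 0 0 0 0 0 0 0.012; 0 0 0 0 0 0 0.012; 0 0 0 0 0 0 0.012'  40
```

```text
t: 3.32
position: [0.5674, -0.2956, 0.0945]
ee_rot: [[0.938, -0.345, -0.005], [-0.345, -0.938, 0.002], [-0.006, -0.0, -1.0]]
ft_force: [-0.6, -0.3, -0.6]
gripper_width: 0.0547
finger_force: 0.0
t: 3.73
position: [0.5704, -0.2966, 0.0992]
ee_rot: [[0.939, -0.345, 0.002], [-0.345, -0.939, -0.001], [0.002, 0.0, -1.0]]
ft_force: [-0.5, -0.9, -0.8]
gripper_width: 0.021
finger_force: 0.2
```

```bash
python3 -m inch '0 0 0 0 0 0 0.012; 0 0 0 0 0 0 0.012; 0 0 0 0 0 -0.01 0.012; 0 0 0 0 0 -0.03 0.012; 0 0 0 0 0 -0.06 0.012; 0 0 0 0 0 -0.1 0.012; 0 0 0 0 0 -0.14 0.012; 0 0 0 0 0 -0.175 0.012; 0 0 0 0 0 -0.2 0.012; 0 0 0 0 0 -0.2 0.012' 
python3 - <<'E'
from h import *
np.set_printoptions(precision=4,suppress=True)
# world cloud of green motor from top+scene for yaw
b=cam("top"); a=cam("scene","s2.png")
for cn,c in(("scene",a),("top",b)):
  for n,z in(("bore_mouth",.155),("wheel_centre",.115),("collar_centre",.115)):
    for r in place_of(n,cn)[:1]: print(n,cn,round(r["conf"],2),r["xy"],ray(c,r["xy"],z=z))
  R=cv2.Rodrigues(np.array(c["rvec"],float))[0];t=np.array(c["tvec"]).ravel();K=c["K"];Z=c["z_map"];v,u=np.nonzero(Z)
  P=(np.stack([u,v,np.ones_like(u)],1)@np.linalg.inv(K).T*Z[v,u][:,None]-t)@R
  h=cv2.cvtColor(c["frame"],cv2.COLOR_RGB2HSV)[v,u]
  near=(abs(P[:,0]-.57)<.2)&(abs(P[:,1]-.15)<.25)
  g=near&(h[:,0]>55)&(h[:,0]<95)&(h[:,1]>80)&(P[:,2]>.10)&(P[:,2]<.2)
  rect=cv2.minAreaRect(P[g][:,:2].astype(np.float32)); print(cn,"green",g.sum(),rect)
  w=near&(h[:,2]<70)&(P[:,2]>.06)&(P[:,2]<.19)&(P[:,1]<.06)&(P[:,1]>-.03)
  print("wheel",w.sum(),cv2.minAreaRect(P[w][:,:2].astype(np.float32)),P[w].mean(0),P[w][:,2].max())
E
```

```text
t: 4.57
position: [0.5726, -0.2966, 0.3055]
ee_rot: [[0.939, -0.345, 0.01], [-0.345, -0.939, -0.005], [0.011, 0.001, -1.0]]
ft_force: [0.7, -0.1, -0.2]
gripper_width: 0.0199
finger_force: 40.0
bore_mouth scene 0.62 [157.9, 141.0] [ 0.5671 -0.3536  0.155 ]
wheel_centre scene 0.86 [271.0, 180.4] [0.5409 0.0223 0.115 ]
scene green 2346 ((0.5845741033554077, 0.18307307362556458), (0.21988165378570557, 0.10973094403743744), 79.75655364990234)
wheel 355 ((0.5516156554222107, 0.021010514348745346), (0.020579691976308823, 0.11226741224527359), 78.68702697753906) [0.5621 0.0217 0.1373] 0.17660403491062576
bore_mouth top 0.77 [235.4, 189.8] [0.5601 0.0832 0.155 ]
wheel_centre top 0.62 [261.2, 202.3] [0.5435 0.0048 0.115 ]
collar_centre top 0.57 [234.9, 190.4] [0.5658 0.0888 0.115 ]
top green 2591 ((0.5719742178916931, 0.1811542510986328), (0.22606278955936432, 0.1216365173459053), 80.03298950195312)
wheel 181 ((0.5391989946365356, 0.01099385041743517), (0.01952139288187027, 0.11003395169973373), 78.17749786376953) [0.5342 0.0116 0.1596] 0.17953327981831066
```

```bash
python3 -m inch '0 0 -0.02 -0.01 -0.018 0 0.012; 0 0 -0.05 -0.03 -0.052 0 0.012; 0 0 -0.08 -0.05 -0.086 0 0.012; 0 0 -0.11 -0.07 -0.12 0 0.012; 0 0 -0.14 -0.09 -0.154 0 0.012; 0 0 -0.17 -0.11 -0.188 0 0.012; 0 0 -0.17 -0.13 -0.222 0 0.012; 0 0 -0.17 -0.15 -0.256 0 0.012; 0 0 -0.17 -0.17 -0.29 0 0.012; 0 0 -0.17 -0.19 -0.324 0 0.012' >/dev/null
python3 -m inch '0 0 0 -0.016 -0.025 0 0.012; 0 0 0 -0.016 -0.025 0 0.012; 0 0 0 -0.016 -0.025 0 0.012; 0 0 0 -0.016 -0.025 0 0.012'
python3 l.py w4.png bore_mouth=.155 wheel_centre=.115 lock_pin=.2
```

```text
t: 6.13
position: [0.4918, 0.1003, 0.2973]
ee_rot: [[0.983, -0.181, -0.001], [-0.181, -0.983, -0.001], [-0.001, 0.001, -1.0]]
ft_force: [0.8, -0.4, -1.1]
gripper_width: 0.0199
finger_force: 40.0
6.1333 [0.4918 0.1003 0.2973] [[ 0.9834 -0.1813 -0.0007]
 [-0.1813 -0.9834 -0.0007]
 [-0.0006  0.0008 -1.    ]] [ 0.8229 -0.4466 -1.0821]
bore_mouth 0.83 [256.3 118.6] [0.5588 0.0905 0.155 ]
bore_mouth 0.53 [255.1 242.6] [0.439  0.1142 0.155 ]
wheel_centre 0.62 [333.9 121.5] [0.5408 0.0121 0.115 ]
wheel_centre 0.55 [257.6 256.6] [0.4039 0.1184 0.115 ]
lock_pin 0.95 [259.4 204. ] [0.4916 0.1001 0.2   ]
```

View pics/w4.png

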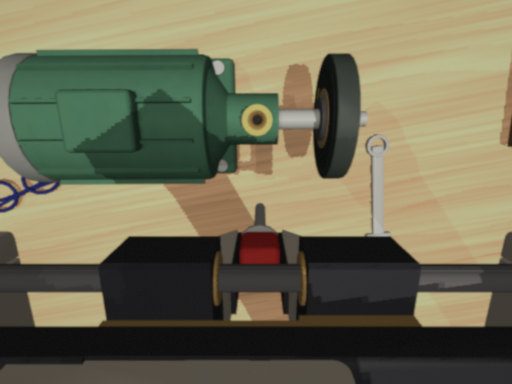

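The bushing mouth shows at (257,119), the wheel at (337,115) and the pin foot at (260,206), so the pin hangs straight. I'm moving over the bore.

```bash
python3 -m inch '0 0 0 0.015 0 0 0.012; 0 0 0 0.035 -0.001 0 0.012; 0 0 0 0.055 -0.0017 0.01 0.012; 0 0 0 0.067 -0.0017 0.025 0.012; 0 0 0 0.067 -0.0017 0.035 0.012; 0 0 0 0.067 -0.0017 0.044 0.012; 0 0 0 0.067 -0.0017 0.044 0.012; 0 0 0 0.067 -0.0017 0.044 0.012; 0 0 0 0.067 -0.0017 0.044 0.012; 0 0 0 0.067 -0.0017 0.044 0.012'
python3 l.py w5.png bore_mouth=.155 wheel_centre=.115 lock_pin=.16
python3 - <<'E'
from h import *
im=cv2.imread("pics/w5.png"); cv2.imwrite("pics/w5c.png",cv2.resize(im[130:270,150:360],None,fx=3,fy=3,interpolation=cv2.INTER_CUBIC))
E
```

```text
t: 7.17
position: [0.5581, 0.0909, 0.2548]
ee_rot: [[0.984, -0.181, 0.002], [-0.181, -0.984, -0.0], [0.002, -0.0, -1.0]]
ft_force: [-0.0, 0.7, 0.1]
gripper_width: 0.0197
finger_force: 40.0
7.1667 [0.5581 0.0909 0.2548] [[ 0.9835 -0.1808  0.0016]
 [-0.1808 -0.9835 -0.0001]
 [ 0.0016 -0.0001 -1.    ]] [-0.0382  0.6677  0.079 ]
bore_mouth 0.94 [259.6 203. ] [0.5583 0.0906 0.155 ]
wheel_centre 0.64 [262.6 193.1] [0.5561 0.088  0.115 ]
wheel_centre 0.63 [341.9 194.1] [0.5413 0.0129 0.115 ]
lock_pin 0.8 [260.  206.2] [0.557  0.0905 0.16  ]
```

View pics/w5c.png

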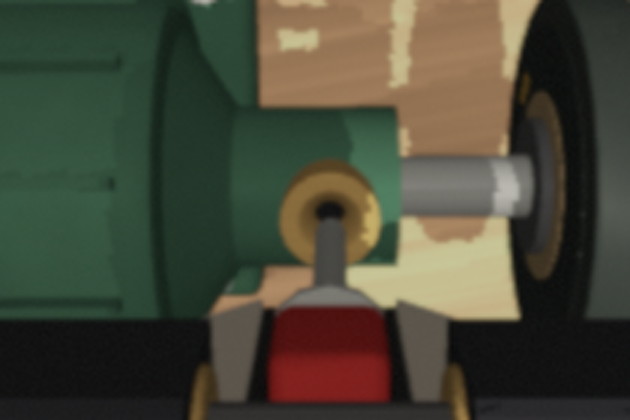

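The foot sits right over the mouth, at about (328,215) in the crop. I'm lowering it in.

```bash
python3 -m inch '0 0 0 0 0 0.005 0.012; 0 0 0 0 0 0.01 0.012; 0 0 0 0 0 0.015 0.012; 0 0 0 0 0 0.02 0.012; 0 0 0 0 0 0.025 0.012; 0 0 0 0 0 0.029 0.012; 0 0 0 0 0 0.029 0.012; 0 0 0 0 0 0.029 0.012' 15
```

```text
t: 8.03
position: [0.5578, 0.0907, 0.2243]
ee_rot: [[0.983, -0.181, -0.001], [-0.181, -0.983, 0.0], [-0.001, 0.0, -1.0]]
ft_force: [0.6, -0.6, -0.6]
gripper_width: 0.02
finger_force: 15.0
```

```bash
python3 -m inch '0 0 0 0 0 0 0.04; 0 0 0 0 0 0 0.04; 0 0 0 0 0 0 0.04; 0 0 0 0 0 -0.01 0.04; 0 0 0 0 0 -0.03 0.04; 0 0 0 0 0 -0.06 0.04; 0 0 0 -0.03 0 -0.08 0.06; 0 0 0 -0.06 0 -0.08 0.06; 0 0 0 -0.06 0 -0.08 0.06'
cat > head.py <<'E'
from h import *
import sys
np.set_printoptions(precision=4,suppress=True)
c=cam("wrist",sys.argv[1]); im=cv2.imread("pics/"+sys.argv[1]); h=cv2.cvtColor(im,cv2.COLOR_BGR2HSV)
m=cv2.inRange(h,(0,150,60),(8,255,255))|cv2.inRange(h,(172,150,60),(180,255,255))
for k in cv2.findContours(m,0,2)[0]:
    if cv2.contourArea(k)>60:
        r=cv2.minAreaRect(k); u,v=map(int,r[0]); d=np.median(c["z_map"][v-3:v+4,u-3:u+4]); print(r,"top at",ray(c,r[0],depth=d))
s=c["obs"]; print(s["t"],s["position"],s["ft_force"])
for r in place_of("wheel_centre","wrist")[:2]: print(r["conf"],r["xy"],ray(c,r["xy"],z=.115))
E
python3 head.py w6.png
```

```text
t: 8.78
position: [0.4952, 0.104, 0.3068]
ee_rot: [[0.984, -0.177, 0.001], [-0.177, -0.984, -0.001], [0.001, 0.001, -1.0]]
ft_force: [-0.5, -0.1, -1.7]
gripper_width: 0.0552
finger_force: 0.0
((273.72308349609375, 130.515380859375), (28.5115909576416, 28.45612144470215), 86.8201675415039) top at [0.553  0.083  0.2306]
8.7833 [0.4952 0.104  0.3068] [-0.4817 -0.0885 -1.6604]
0.76 [334.9, 122.8] [0.5427 0.0127 0.115 ]
0.61 [33.6, 185.7] [0.5345 0.356  0.115 ]
```

View pics/w6.png

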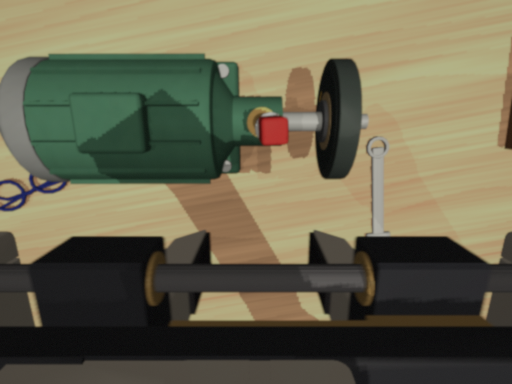

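The pin stands on the collar with its head at (273,130), leaning a little toward the wheel, as expected. I'll pinch the wheel rim from the robot side with the tool tilted 35°, so the gripper's body clears the pin.

```bash
python3 -m inch '0 0.1 0 0 0.02 0 0.05; 0 0.2 0 0.001 0.04 0 0.05; 0 0.3 0 0.002 0.06 0.01 0.05; 0 0.4 0 0.002 0.081 0.03 0.05; 0 0.5 0 0.002 0.081 0.05 0.05; 0 0.61 0 0.002 0.081 0.07 0.05; 0 0.61 0 0.002 0.081 0.09 0.05; 0 0.61 0 0.002 0.081 0.105 0.05; 0 0.61 0 0.002 0.081 0.105 0.05; 0 0.61 0 0.002 0.081 0.105 0.05'
python3 l.py w7.png wheel_centre=.115
python3 d.py 0.543 0.0132 0.115; python3 -c "
from bench import *
print(get_obs()['qpos'])"
```

```text
t: 9.72
position: [0.4897, 0.0178, 0.2198]
ee_rot: [[0.807, -0.185, 0.56], [-0.148, -0.983, -0.111], [0.571, 0.007, -0.821]]
ft_force: [0.6, -0.2, 0.9]
gripper_width: 0.05
finger_force: 0.0
9.7167 [0.4897 0.0178 0.2198] [[ 0.8075 -0.1853  0.5601]
 [-0.1483 -0.9827 -0.1113]
 [ 0.571   0.0068 -0.8209]] [ 0.5994 -0.2102  0.8854]
wheel_centre 0.88 [251.7 217.4] [0.5404 0.0143 0.115 ]
9.8167 tool shift [-0.0148 -0.0093  0.1159]
[  68.59813441   -5.90194047  -79.12921176  138.02264594   34.59293776
   13.26252468 -144.68858159]
```

View pics/w7.png

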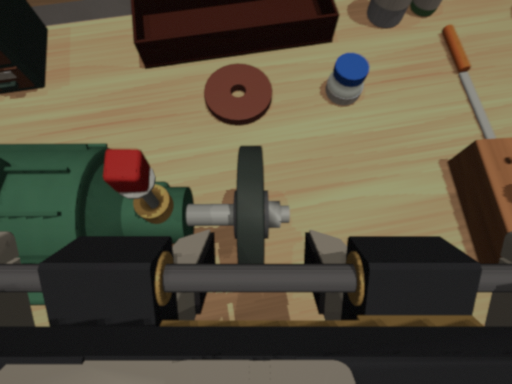

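The wrist shows the wheel edge-on at (251,200) between the fingers and the pin leaning at (128,170). Joints 4, 6 and 7 are near their limits here, so I'll come from the far side with the tool turned half round.

```bash
python3 -m inch '0 0 0 0.012 0 -0.016 0.05; 0 -0.1 0 0.024 0 -0.033 0.05; 0 -0.2 0 0.036 0 -0.05 0.05; 0 -0.3 0 0.046 0 -0.066 0.05; 0 -0.4 0 0.046 0 -0.066 0.05; 0 -0.5 0 0.046 0 -0.066 0.05; 0 -0.6 0 0.046 0 -0.066 0.05; 0 -0.61 0 0.046 0 -0.066 0.05'
python3 -m inch '0 0 0.1 0 0 0 0.05; 0 0 0.2 0 0 0 0.05; 0 0 0.3 0 0 0 0.05; 0 0 0.4 0 0 0 0.05; 0 0 0.5 0 0 0 0.05; 0 0 0.6 0 0 0 0.05'
python3 -c "
from bench import *
print(get_obs()['qpos'])"
```

```text
t: 10.48
position: [0.4918, 0.0171, 0.3007]
ee_rot: [[0.982, -0.187, -0.01], [-0.187, -0.982, -0.005], [-0.009, 0.007, -1.0]]
ft_force: [-0.6, 0.3, -0.6]
gripper_width: 0.0502
finger_force: 0.0
t: 10.98
position: [0.4896, 0.0183, 0.2996]
ee_rot: [[0.705, -0.71, -0.007], [-0.71, -0.705, -0.006], [-0.0, 0.009, -1.0]]
ft_force: [-0.1, -0.7, -1.1]
gripper_width: 0.05
finger_force: 0.0
[  30.44317373   10.14328286  -40.08484767  106.26929255    7.41944661
   66.56499233 -147.42041615]
```

```bash
python3 -m inch '0 0 -0.12 0 0 0 0.05; 0 0 -0.24 0 0 0 0.05; 0 0 -0.36 0 0 0 0.05; 0 0 -0.48 0 0 0 0.05; 0 0 -0.6 0 0 0 0.05; 0 0 -0.72 0 0 0 0.05; 0 0 -0.84 0 0 0 0.05; 0 0 -0.96 0 0 0 0.05; 0 0 -1.08 0 0 0 0.05; 0 0 -1.2 0 0 0 0.05' | head -3
python3 -c "
from bench import *
print(get_obs()['qpos'])"
```

```text
t: 11.82
position: [0.4896, 0.0182, 0.2996]
ee_rot: [[0.913, 0.407, -0.007], [0.407, -0.913, -0.006], [-0.009, 0.003, -1.0]]
[ 38.01099765  11.67542602 -49.08607464 106.08070128   9.88554915
  66.97823627 -80.40889402]
```

```bash
python3 -m inch '0 0 -0.12 0.01 0.006 0 0.05; 0 0 -0.24 0.02 0.012 0 0.05; 0 0 -0.36 0.03 0.018 0 0.05; 0 0 -0.48 0.04 0.025 0 0.05; 0 0 -0.6 0.05 0.031 0 0.05; 0 0 -0.72 0.06 0.038 0 0.05; 0 0 -0.84 0.07 0.044 0 0.05; 0 0 -0.96 0.08 0.05 0 0.05; 0 0 -1.08 0.09 0.056 0 0.05; 0 0 -1.2 0.0967 0.0606 0 0.05' | head -3
python3 -m inch '0 0 -0.12 0 0 0 0.05; 0 0 -0.24 0 0 0 0.05; 0 0 -0.36 0 0 0 0.05; 0 0 -0.48 0 0 0 0.05; 0 0 -0.6 0 0 0 0.05; 0 0 -0.72 0 0 0 0.05; 0 0 -0.84 0 0 0 0.05; 0 0 -0.96 0 0 0 0.05; 0 0 -1.08 0 0 0 0.05; 0 0 -1.2 0 0 0 0.05' | head -3
python3 -c "
from bench import *
print(get_obs()['qpos'])"; python3 d.py 0.6028 0.0022 0.2018
```

```text
t: 12.65
position: [0.6032, 0.0013, 0.2977]
ee_rot: [[-0.049, 0.999, -0.009], [0.999, 0.049, -0.008], [-0.008, -0.009, -1.0]]
t: 13.48
position: [0.6021, 0.0016, 0.2971]
ee_rot: [[-0.949, 0.316, -0.01], [0.316, 0.949, -0.009], [0.007, -0.012, -1.0]]
[ 45.0632327   37.95339751 -73.11631413  90.69185924  36.93719316
  79.91584802  39.64848924]
13.4833 tool shift [-0.0011  0.0019  0.0953]
```

```bash
python3 -m inch '0 0 -0.07 -0.001 0.002 0 0.05; 0 0 -0.14 -0.001 0.002 0 0.05; 0 0 -0.14 -0.001 0.002 0 0.05' | head -3
python3 -m inch '0 0.1 0 0 0 0 0.05; 0 0.2 0 0 0 0 0.05; 0 0.3 0 0 0 0.015 0.05; 0 0.4 0 0 0 0.035 0.05; 0 0.5 0 0 0 0.055 0.05; 0 0.61 0 0 0 0.075 0.05; 0 0.61 0 0 0 0.09 0.05; 0 0.61 0 0 0 0.095 0.05; 0 0.61 0 0 0 0.095 0.05; 0 0.61 0 0 0 0.095 0.05' 
python3 l.py w8.png wheel_centre=.115 bore_mouth=.155 pin_grip=.22
python3 d.py 0.543 0.0132 0.115; python3 -c "
from bench import *
print(get_obs()['qpos'])"
```

```text
t: 13.73
position: [0.6037, 0.0033, 0.2969]
ee_rot: [[-0.983, 0.184, -0.01], [0.184, 0.983, -0.008], [0.009, -0.01, -1.0]]
t: 14.57
position: [0.6029, 0.0031, 0.2063]
ee_rot: [[-0.804, 0.186, -0.564], [0.157, 0.982, 0.1], [0.573, -0.008, -0.819]]
ft_force: [0.2, 0.9, 0.4]
gripper_width: 0.05
finger_force: 0.0
14.5667 [0.6029 0.0031 0.2063] [[-0.8042  0.1862 -0.5645]
 [ 0.1572  0.9825  0.1002]
 [ 0.5732 -0.0082 -0.8194]] [0.1764 0.8915 0.391 ]
bore_mouth 0.88 [366.4 188.7] [0.5604 0.0916 0.155 ]
pin_grip 0.59 [383.  138.5] [0.5544 0.0812 0.22  ]
14.7667 tool shift [-0.0023  0.0004  0.1108]
[ 29.03394659  61.92242999 -62.88253916  65.14075526  31.95643334
 108.57105633  51.36574644]
```

View pics/w8.png

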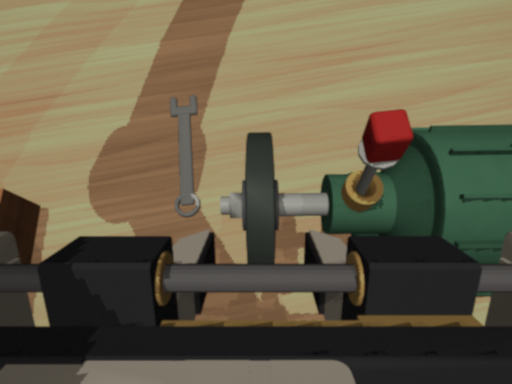

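From the far side the wheel is centred at (260,200) between the fingers, and the red head at (387,135) stays in view. I'm advancing, gripping and turning.

```bash
python3 -m inch '0 0 0 -0.002 0 0.02 0.05; 0 0 0 -0.002 0 0.04 0.05; 0 0 0 -0.002 0 0.055 0.05; 0 0 0 -0.002 0 0.065 0.05; 0 0 0 -0.002 0 0.065 0.05; 0 0 0 -0.002 0 0.065 0.015; 0 0 0 -0.002 0 0.065 0.015; 0 0 0 -0.002 0 0.065 0.015; 0 0 0 -0.002 0 0.065 0.015; 0 0 0 -0.002 0 0.065 0.015' 20
python3 head.py w9.png; python3 d.py 0.543 0.0132 0.115
```

```text
t: 15.6
position: [0.5683, 0.0091, 0.1506]
ee_rot: [[-0.803, 0.188, -0.566], [0.158, 0.982, 0.103], [0.575, -0.006, -0.818]]
ft_force: [4.7, 13.1, -0.7]
gripper_width: 0.0214
finger_force: 7.6
((473.5, 137.0), (75.0, 84.0), -0.0) top at [0.5575 0.0775 0.2302]
15.6 [0.5683 0.0091 0.1506] [ 4.6638 13.1462 -0.7179]
15.7 tool shift [ 0.0005 -0.0012  0.0439]
```

```bash
python3 -m inch '0 0 0 0 0.001 0 0.015; 0 0 0 0 0.001 0 0.015; 0 0 0 0 0.001 0 0.015; 0 0 0 0 0.001 0 0.015' 20 | sed -n '2p;4,6p'
python3 -m inch '0 0 0 -0.0013 0 0 0.015; 0 0 0 -0.0026 0 0.0001 0.015; 0 0 0 -0.0039 0 0.0001 0.015; 0 0 0 -0.0052 0 0.0002 0.015; 0 0 0 -0.0065 0 0.0004 0.015; 0 0 0 -0.0078 0 0.0006 0.015; 0 0 0 -0.009 0 0.0008 0.015; 0 0 0 -0.0103 0 0.001 0.015; 0 0 0 -0.0116 0 0.0013 0.015; 0 0 0 -0.0128 0 0.0015 0.015'
python3 head.py w10.png
```

```text
position: [0.5684, 0.0097, 0.1505]
ft_force: [3.4, 1.9, 4.8]
gripper_width: 0.0197
finger_force: 20.0
t: 16.87
position: [0.5762, 0.0083, 0.1431]
ee_rot: [[-0.801, 0.186, -0.57], [0.156, 0.983, 0.102], [0.579, -0.007, -0.816]]
ft_force: [-0.8, 1.9, 8.6]
gripper_width: 0.02
finger_force: 20.0
((478.5, 94.0), (94.0, 65.0), 90.0) top at [0.5547 0.0791 0.2287]
16.8667 [0.5762 0.0083 0.1431] [-0.774   1.9294  8.5573]
```

```bash
python3 -m inch '0 0 0 -0.0013 0 0.0003 0.015; 0 0 0 -0.0025 0 0.0007 0.015; 0 0 0 -0.0038 0 0.0011 0.015; 0 0 0 -0.005 0 0.0015 0.015; 0 0 0 -0.0062 0 0.0019 0.015; 0 0 0 -0.0074 0 0.0024 0.015; 0 0 0 -0.0086 0 0.0029 0.015; 0 0 0 -0.0098 0 0.0034 0.015; 0 0 0 -0.011 0 0.004 0.015; 0 0 0 -0.0121 0 0.0046 0.015'
python3 head.py w11.png
```

```text
t: 17.8
position: [0.5836, 0.007, 0.1322]
ee_rot: [[-0.801, 0.186, -0.569], [0.156, 0.982, 0.102], [0.578, -0.007, -0.816]]
ft_force: [0.6, 1.8, 8.6]
gripper_width: 0.0199
finger_force: 20.0
((485.5, 52.0), (104.0, 51.0), 90.0) top at [0.5529 0.0793 0.2244]
17.8 [0.5836 0.007  0.1322] [0.6222 1.7969 8.6353]
```

```bash
cat > red.py <<'E'
from h import *
np.set_printoptions(precision=4,suppress=True)
for n in("scene","top"):
    c=cam(n); R=cv2.Rodrigues(np.array(c["rvec"],float))[0];t=np.array(c["tvec"]).ravel();Z=c["z_map"];v,u=np.nonzero(Z)
    P=(np.stack([u,v,np.ones_like(u)],1)@np.linalg.inv(c["K"]).T*Z[v,u][:,None]-t)@R
    h=cv2.cvtColor(c["frame"],cv2.COLOR_RGB2HSV)[v,u]
    g=(abs(P[:,0]-.558)<.04)&(abs(P[:,1]-.09)<.04)&((h[:,0]<6)|(h[:,0]>174))&(h[:,1]>140)&(P[:,2]>.13)
    print(n,g.sum(),P[g].mean(0) if g.any() else "",np.percentile(P[g][:,2],90) if g.any() else "")
E
python3 -m inch '0 0 0 -0.0012 0 0.0006 0.015; 0 0 0 -0.0023 0 0.0013 0.015; 0 0 0 -0.0034 0 0.002 0.015; 0 0 0 -0.0045 0 0.0027 0.015; 0 0 0 -0.0056 0 0.0034 0.015; 0 0 0 -0.0067 0 0.0041 0.015; 0 0 0 -0.0077 0 0.0049 0.015; 0 0 0 -0.0087 0 0.0057 0.015; 0 0 0 -0.0097 0 0.0065 0.015; 0 0 0 -0.0107 0 0.0073 0.015'
python3 head.py w12.png; python3 red.py
```

```text
t: 18.73
position: [0.5883, 0.0062, 0.1199]
ee_rot: [[-0.801, 0.187, -0.568], [0.156, 0.982, 0.103], [0.577, -0.006, -0.816]]
ft_force: [1.2, 2.3, 7.5]
gripper_width: 0.02
finger_force: 20.0
((470.3887023925781, 104.92475891113281), (68.597900390625, 92.63567352294922), 79.04593658447266) top at [0.5623 0.0853 0.1924]
18.7333 [0.5883 0.0062 0.1199] [1.2157 2.3182 7.4507]
scene 40 [0.5617 0.0954 0.1886] 0.19229119460464342
top 50 [0.5574 0.0911 0.1897] 0.19312697560278275
```

The pin has dropped: its head top is at 0.193, about 10 mm above home. I'm releasing the wheel and backing out.

```bash
python3 -m inch '0 0 0 0 0 0 0.05; 0 0 0 0 0 0 0.05; 0 0 0 0 0 0 0.05; 0 0 0 0 0 0 0.05; 0 0 0 0 0 -0.02 0.05; 0 0 0 0 0 -0.05 0.05; 0 0 0 0 0 -0.085 0.05; 0 0 0 0 0 -0.12 0.05; 0 0 0 0 0 -0.13 0.05' | head -2
python3 -m inch '0 -0.1 0 0.02 0 -0.02 0.02; 0 -0.2 0 0.035 0 -0.04 0; 0 -0.3 0 0.035 0 -0.05 0; 0 -0.4 0 0.035 0 -0.05 0; 0 -0.5 0 0.035 0 -0.05 0; 0 -0.61 0 0.035 0 -0.05 0; 0 -0.61 0 0.035 0 -0.05 0; 0 -0.61 0 0.035 0 -0.05 0'
python3 head.py w13.png; python3 red.py; python3 d.py 0.558 0.091 0.25
```

```text
t: 19.68
position: [0.665, -0.0083, 0.2287]
t: 20.35
position: [0.6611, -0.0082, 0.2863]
ee_rot: [[-0.982, 0.187, -0.007], [0.187, 0.982, -0.01], [0.005, -0.011, -1.0]]
ft_force: [-0.1, -0.9, 0.5]
gripper_width: 0.0024
finger_force: 0.0
((258.5, 310.5), (17.0, 13.0), 90.0) top at [ 0.8859 -0.0556  0.005 ]
((367.524169921875, 47.78965759277344), (31.88946533203125, 35.128238677978516), 85.2363510131836) top at [0.5585 0.0893 0.1914]
20.35 [ 0.6611 -0.0082  0.2863] [-0.074  -0.9178  0.5042]
0.73 [262.7, 67.0] [0.546 0.015 0.115]
scene 39 [0.5617 0.0954 0.1888] 0.19288502998701998
top 49 [0.5571 0.091  0.1901] 0.19349611966332017
20.55 tool shift [0.123  0.0778 0.0358]
```

```bash
python3 -m inch '0 0 0 0.025 0.016 0 0; 0 0 0 0.055 0.035 0 0; 0 0 0 0.085 0.054 0.01 0; 0 0 0 0.11 0.07 0.02 0; 0 0 0 0.123 0.078 0.035 0; 0 0 0 0.123 0.078 0.05 0; 0 0 0 0.123 0.078 0.065 0; 0 0 0 0.123 0.078 0.073 0; 0 0 0 0.123 0.078 0.073 0; 0 0 0 0.123 0.078 0.073 0' 60
python3 d.py 0.558 0.0905 0.204
```

```text
t: 21.38
position: [0.5571, 0.0908, 0.2121]
ee_rot: [[-0.982, 0.19, -0.006], [0.19, 0.982, -0.006], [0.005, -0.007, -1.0]]
ft_force: [0.5, 0.4, 0.0]
gripper_width: 0.0004
finger_force: 0.0
21.3833 tool shift [-0.001  -0.      0.0081]
```

```bash
python3 -m inch '0 0 0 0 0 0.003 0; 0 0 0 0 0 0.006 0; 0 0 0 0 0 0.008 0; 0 0 0 0 0 0.010 0; 0 0 0 0 0 0.012 0; 0 0 0 0 0 0.014 0; 0 0 0 0 0 0.016 0; 0 0 0 0 0 0.018 0; 0 0 0 0 0 0.018 0; 0 0 0 0 0 0.018 0' 
python3 red.py
```

```text
t: 22.22
position: [0.5563, 0.0913, 0.1949]
ee_rot: [[-0.982, 0.188, -0.005], [0.188, 0.982, -0.007], [0.003, -0.008, -1.0]]
ft_force: [-0.1, -0.3, 0.4]
gripper_width: 0.0004
finger_force: 0.0
scene 14 [0.5667 0.0945 0.1754] 0.17880266403364087
top 0
```

```bash
python3 -m inch '0 0 0 0 0 0.001 0; 0 0 0 0 0 0.002 0; 0 0 0 0 0 0.003 0; 0 0 0 0 0 0.003 0' | sed -n '2p;4p'
```

```text
position: [0.5572, 0.0916, 0.1943]
ft_force: [-4.7, -3.0, 19.0]
```

A firm stop at 19 N with the tips at 0.183 m means it is home. I'm backing off and checking.

```bash
python3 -m inch '0 0 0 0 0 0.001 0; 0 0 0 0 0 0.001 0; 0 0 0 0 0 -0.01 0; 0 0 0 0 0 -0.04 0; 0 0 0 0 0 -0.08 0; 0 0 0 -0.04 0 -0.1 0; 0 0 0 -0.07 0 -0.1 0; 0 0 0 -0.07 0 -0.1 0; 0 0 0 -0.07 0 -0.1 0; 0 0 0 -0.07 0 -0.1 0'
python3 head.py w14.png; python3 red.py; python3 -c "
from h import *
im=cv2.imread('pics/w14.png'); cv2.imwrite('pics/w14c.png',im)"
```

```text
t: 23.48
position: [0.6246, 0.0795, 0.2907]
ee_rot: [[-0.982, 0.187, -0.007], [0.187, 0.982, -0.006], [0.006, -0.008, -1.0]]
ft_force: [-0.6, 0.1, 0.5]
gripper_width: 0.0004
finger_force: 0.0
((259.2799987792969, 118.95997619628906), (24.324474334716797, 23.4759464263916), 81.8698959350586) top at [0.5561 0.0916 0.1827]
23.4833 [0.6246 0.0795 0.2907] [-0.5716  0.1488  0.5082]
0.56 [183.3, 120.8] [0.5437 0.0144 0.115 ]
scene 38 [0.5616 0.0942 0.1794] 0.18303507166176222
top 47 [0.5563 0.09   0.1813] 0.18389435781176133
```

View pics/w14.png

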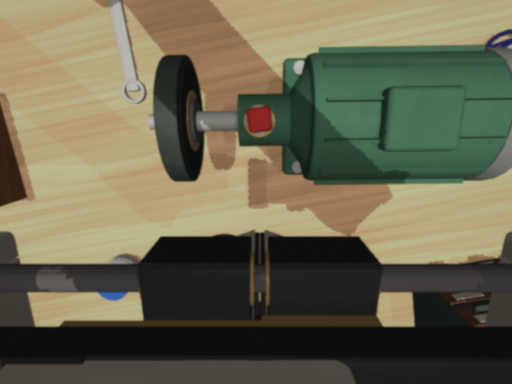

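The head sits flat on the bushing at (259,119), its top at 0.183 m, which is home. The robot is clear of everything.

```bash
python3 -c "
from bench import *
print(close_job())"
```

```text
the job is handed in; nothing more can be done
None
```

The spindle is locked: the pin dropped through the cross-hole and was pressed fully home (head top at 0.183 m, firm stop at 19 N). It was let go, the other things were not touched, and the job was handed in at about 24 s, though joint 7 read 0.01° past its limit once (-147.42 against -147.41).

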